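# Set a panel overhanging on the easel

## Task

On the low wooden table easel, push the thin white practice panel down so that its long edge sits square against the ledge, and push it along the ledge towards the drying rack until about 4 cm of it overhangs that side of the easel board, leaving its edge free to take hold of. Push it with the fingertips only: it stays flat on the board, is never picked up, and everything else stays where it is.

Things in the scene. Friction and masses are not known exactly. Their poses are not given: they have to be found in the camera images.
- board: Brown wooden easel board, fixed, tilted 15 degrees, 340 mm wide. Origin: on its upper face, mid-width, where the face meets the ledge, 82 mm above the table. y runs along the ledge (level), x up the slope away from the robot (face: x 0 to 280 mm), z square to the face, upward. The ledge is a dark strip over the full width, x -20 to 0 mm, 14 mm high above the face
- board_left (a point): Left (+y) end of the ledge line, at the left side edge of the board's upper face (board y = +170 mm). The air beside this edge, where a panel on the ledge would overhang, is clear
- board_right (a point): Right (-y) end of the ledge line, at the right side edge of the board's upper face (board y = -170 mm). The air beside this edge, where a panel on the ledge would overhang, is clear
- panel: Thin white panel with blue and black strokes, dark core at its edges, loose, 90 to 180 g: 180 mm along its y, 120 mm along its x, 4 mm thick (z). Origin: centre of its underside. It starts flat on the board (friction holds it), its nearest corner 5 to 32 mm clear of the ledge, askew up to 8 degrees, inside both side edges. Seated on the ledge its origin is at board x = 60 mm
- rack: Drying rack, fixed: pale wooden base 200 x 150 x 16 mm with rows of short dowels and three finished panels standing in it, 136 mm high; beside the easel, on its left (+y) or right (-y). Origin: centre of its underside
- case: Open grey organiser case with airbrush parts, fixed, 160 x 220 x 38 mm, with its clear lid standing up at its far side to 180 mm; on the other side of the easel from the rack. Origin: centre of its underside
- tape: Loose roll of yellow masking tape, 70 mm across, 24 mm high, lying on the upper part of the board near its left side. Origin: centre of its underside. Leave it
- ink_blue: Loose small dropper bottle with blue band, 30 mm across, 88 mm high. Origin: centre of its underside. Leave it
- ink_black: Loose small dropper bottle with black band, same size and origin. Leave it
- ink_red: Loose small dropper bottle with red band, same size and origin. Leave it
- cleaner: Loose white bottle with yellow label, 56 mm across, 150 mm high, left of the easel. Origin: centre of its underside. Leave it
- cup: Loose clear mixing cup, 52 mm across, 45 mm high, right of the easel. Origin: centre of its underside. Leave it
Things that resemble listed ones, but are neither listed nor needed, are in the scene too. There is more than one size of the panel; the job needs the middle-sized.

How it is judged:
By the outcome, as a careful person would: the job done as asked, in the order asked, and still so for the second after the job is handed in, with the robot touching nothing.
It also fails if it takes over 64 s, if anything falls off the work surface, if the arm or the gripper's body presses on something with over 40 N, if the wrist force passes 120 N, or if a joint passes its speed limit or range.

## Robot

A 6-joint arm with a two-finger parallel gripper is mounted at the origin on the work surface. World frame = base frame: x ahead of the robot, y to its left, z up, the work surface at z = 0. Lengths are in m, angles in rad, forces in N, time in s.
With the tool pointing down it reaches from about 0.4 to 0.825 m from the base axis. Payload 7 kg.
Tool frame: the origin (TCP) lies midway between the tips of the shut fingers; the grasp point (between the pads) lies 19 mm behind it; z points along the fingers, y is the line along which they close (so a half turn about z gives the same grasp; the last joint's range is limited). The gripper opens to 85 mm and grips with 20 to 120 N. Pads are 22 mm wide; open, the fingers measure 114 mm over their backs; the gripper's body (76 mm by 85 mm) begins 54 mm behind the grasp point. The pads swing forward as they close: fully open they stand 13 mm farther back than shut.
Start: joints at [-0.832, 0.359, 0.012, 0, -1.224, -0.288], TCP at [0.294, -0.608, 0.231] pointing down, gripper open.
Joint ranges: [-3.07, 3.07], [-1.43, 2.12], [-1.02, 1.25], [-3.03, 1.67], [-3.05, -0], [-3.03, 3.03]. Speed limits (rad/s): [2.39, 2.39, 3.01, 3.14, 3.14, 3.14].

## Interface

Orientations are given as a 3x3 rotation matrix whose columns are the frame's x, y, z axes.
In Python, from workcell import arm, viewer, hand_in gives the robot as it stands. The module is installed in compiled form; this text tells all that it offers. Calls block until the motion is done:
- arm.reach(position, orientation): joint-space move of the TCP to a pose.
- arm.movel(position, rotation=None, v=0.15): straight line of the TCP; rotation=None keeps the orientation; v is the mean speed in m/s.
- arm.set_joints(angles): joint-space move.
- arm.ungrasp() and arm.grab(newtons=None): open the fingers fully, or close them until they stop; newtons is the grip in N (None keeps the last).
- arm.pause(seconds).
- arm.solve_ik(position, orientation): joint angles nearest the present ones, or None.
- viewer.capture(name): name is "scene" or "side" or "wrist"; returns (picture, depth): 384x512x3 uint8, red, green, blue; 384x512 float32, m along the optical axis (not along the pixel's ray), 0 where there is no reading.
- viewer.camera_info(name): a dict with "mtx" (3x3 intrinsics, pixels), "world_to_cam" (4x4, takes a point from world to camera coordinates); the wrist camera has in their place "hand_eye" (4x4, takes a point from camera to tool coordinates, whose origin is the TCP and whose axes are the flange's). Camera axes: x right, y up, looking along -z (the intrinsics and any distortion apply to the point x, -y, -z); pixel columns grow to the right and rows downward; lengths in m; the calibration is good to about 2 mm. A picture is of the moment at which its call begins: read the wrist's pose just before it. camera_info takes no time and is no camera call.
A pose or a line that the arm cannot do raises arm.PlanningError and nothing moves.
- hand_in(): hands the job in; it is judged then, once.
Readings, each from a call of its own:
- arm.read_t(): time.
- arm.read_joints(): joint angles.
- arm.read_dq(): joint speeds.
- arm.read_joint_efforts(): joint torques, N m.
- arm.read_tcp_pos(): TCP position.
- arm.read_tool_rot(): TCP orientation.
- arm.read_wrist_force(): force on the tool from outside, world axes, zero at the start.
- arm.read_torque(): the same for the moment, N m.
- arm.read_finger_gap(): opening from 0.0 (shut) to 1.0 (fully open).
- arm.read_gripper_force(): force on a finger pad.
Only numpy, scipy, OpenCV 4.12 (cv2) and the standard library are available. Lean on these libraries where they do the work, as an engineer would, in place of code of your own. Each camera call takes 0.05 s, during which the arm holds its last target. There are 200 camera calls.

## Working session

There is one attempt and no reset: what is moved stays moved. The work goes in short steps, each a Python script; the robot and the scene stay as the last script left them, time stands still between calls to the robot, and variables do not carry over. Pictures are saved under pics/ and viewed, at most 10 in all, crops included, and the job is handed in when it is done.

```bash
mkdir -p pics; python3 - <<'E'
from workcell import arm, viewer
import cv2,numpy as np
for n in ["scene","side"]:
    p,d=viewer.capture(n); np.savez(f"pics/{n}0.npz",p=p,d=d)
    cv2.imwrite(f"pics/{n}0.png",cv2.resize(p[:,:,::-1],(800,600),interpolation=cv2.INTER_CUBIC))
    i=viewer.camera_info(n); print(n,{k:np.round(v,4).tolist() if not isinstance(v,str) else v for k,v in i.items()})
print(viewer.camera_info("wrist"),arm.read_t(),arm.read_tool_rot())
E
```

```text
scene {'mtx': [[389.3251, 0.0, 256.2707], [0.0, 389.3251, 186.9377], [0.0, 0.0, 1.0]], 'world_to_cam': [[0.3565, 0.9343, 0.0063, -0.1605], [-0.6611, 0.2475, 0.7083, 0.2193], [0.6602, -0.2566, 0.7059, -1.5863], [0.0, 0.0, 0.0, 1.0]]}
side {'mtx': [[366.3835, 0.0, 260.1456], [0.0, 366.3835, 188.9189], [0.0, 0.0, 1.0]], 'world_to_cam': [[-0.8158, -0.578, -0.0202, 0.3694], [0.4048, -0.5955, 0.6939, -0.298], [-0.4131, 0.5578, 0.7198, -1.0218], [0.0, 0.0, 0.0, 1.0]]}
{'mtx': array([[283.0695915 ,   0.        , 256.27979024],
       [  0.        , 283.0695915 , 193.64742101],
       [  0.        ,   0.        ,   1.        ]]), 'hand_eye': array([[ 6.93485959e-04,  9.48979064e-01,  3.15338319e-01,
         8.16046771e-02],
       [ 9.99999758e-01, -6.43529394e-04, -2.62543003e-04,
         6.67974229e-04],
       [-4.62183356e-05,  3.15338425e-01, -9.48979281e-01,
        -1.42249530e-01],
       [ 0.00000000e+00,  0.00000000e+00,  0.00000000e+00,
         1.00000000e+00]])} 0.1 [[-9.00157425e-01 -4.35564005e-01 -7.79071828e-04]
 [-4.35564680e-01  9.00156506e-01  1.29355372e-03]
 [ 1.37861135e-04  1.50373816e-03 -9.99998860e-01]]
```

View pics/scene0.png

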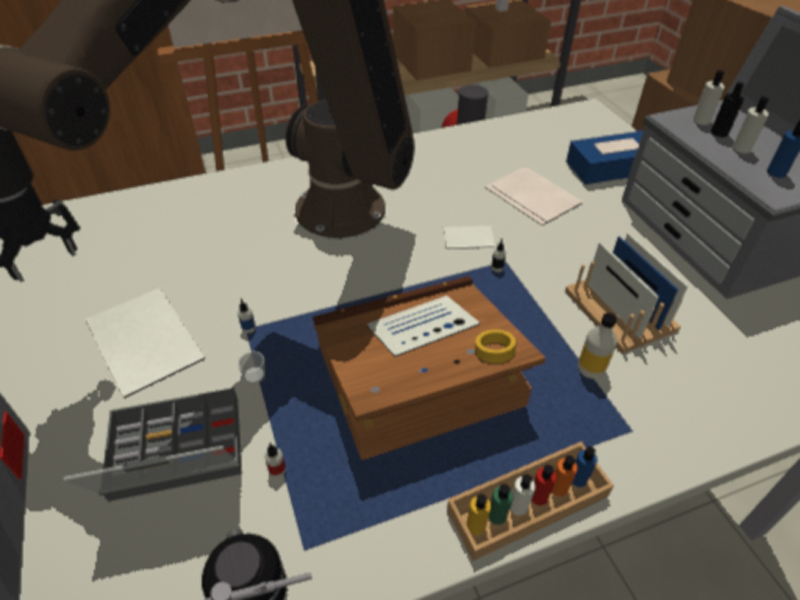

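View pics/side0.png

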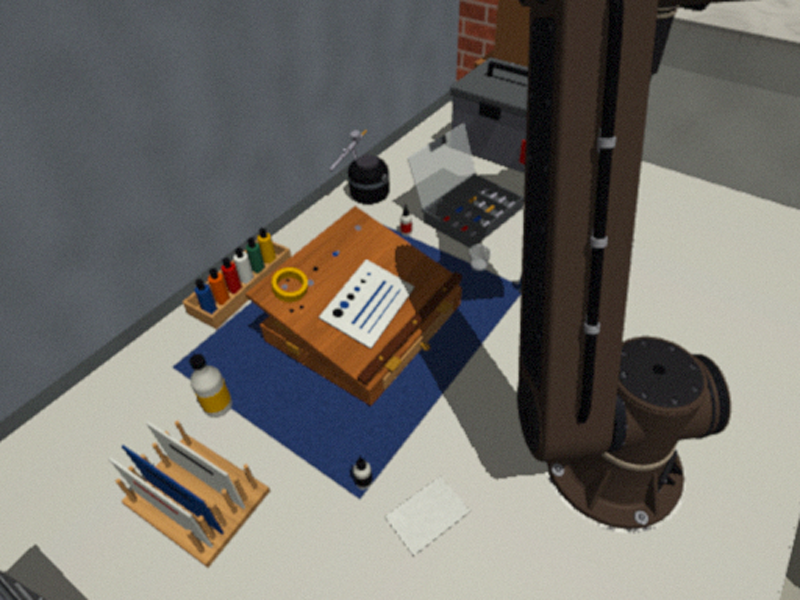

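Panel candidates in the scene picture (800x600 px): 
- the white panel with strokes on the board at (423,325)
- a larger blank white sheet on the table at (145,340)
- a small white card at (468,237)
- pinkish sheets at (533,193)
- panels standing in the rack at (625,285)

I choose the one on the board, as it has blue and black strokes. The rack is on the +y side at (625,310), so the push goes to +y. Next comes a rectified close crop to check the choice and measure.

```bash
cat > vis.py <<'E'
import numpy as np, cv2
from workcell import viewer
def cloud(n,d):
    i=viewer.camera_info(n);K=i["mtx"];T=np.linalg.inv(i["world_to_cam"])
    v,u=np.mgrid[:384,:512]
    P=np.stack([(u-K[0,2])/K[0,0]*d,-(v-K[1,2])/K[1,1]*d,-d],-1)
    return P@T[:3,:3].T+T[:3,3]
def project(n,P):
    i=viewer.camera_info(n);K=i["mtx"];T=i["world_to_cam"]
    c=P@T[:3,:3].T+T[:3,3]
    return np.stack([K[0,0]*c[...,0]/-c[...,2]+K[0,2],K[1,1]*-c[...,1]/-c[...,2]+K[1,2]],-1)
def rectify(n,p,O,R,xs,ys,h=0.):
    """image: rows = board x descending, cols = board y descending (left=+y)"""
    Y,X=np.meshgrid(ys[::-1],xs[::-1])
    W=O+X[...,None]*R[:,0]+Y[...,None]*R[:,1]+h*R[:,2]
    m=project(n,W).astype(np.float32)
    return cv2.remap(p,m[...,0],m[...,1],cv2.INTER_CUBIC)
E
cat > m1.py <<'E'
from vis import *
ims=[]
fr={}
for n,c in [("scene",(270,245)),("side",(215,170))]:
    z=np.load(f"pics/{n}0.npz");p,d=z["p"],z["d"];P=cloud(n,d)
    hsv=cv2.cvtColor(p,cv2.COLOR_RGB2HSV)
    m=(hsv[...,0]<20)&(hsv[...,1]>110)&(hsv[...,2]>60)&(d>0)&(P[...,2]>.07)&(P[...,2]<.2)&(abs(P[...,1])<.5)&(P[...,0]>.35)&(P[...,0]<1)
    A=P[m]; nm=np.array([-.26,0,.966]);
    off=np.median(A@nm)
    for k in range(15):
        s=A[abs(A@nm-off)<(.01 if k<5 else .004)]; cc=s.mean(0)
        nm=np.linalg.svd(s-cc,full_matrices=False)[2][2]; nm*=np.sign(nm[2]); off=cc@nm
    print(n,m.sum(),len(s),"n",nm.round(4),"tilt",np.degrees(np.arccos(nm[2])),"yaw",np.degrees(np.arctan2(-nm[1],-nm[0])),"rms",(s@nm-off).std(),"c",cc)
    hull=cv2.minAreaRect(s[:,:2].astype(np.float32)); print(hull, cv2.boxPoints(hull).round(4).tolist())
    fr[n]=(nm,off,s)
E
python3 m1.py
```

```text
scene 5806 5033 n [-0.258   0.0014  0.9661] tilt 14.953080187848393 yaw -0.31670052826313705 rms 0.0012459077792717182 c [ 0.61675854 -0.03487873  0.12610226]
((0.5862976312637329, -0.03532090783119202), (0.6917577385902405, 0.2785915732383728), 89.80378723144531) [[0.4458000063896179, -0.3806999921798706], [0.724399983882904, -0.3817000091075897], [0.7268000245094299, 0.3100999891757965], [0.448199987411499, 0.3109999895095825]]
side 5597 4796 n [-2.591e-01  8.000e-04  9.659e-01] tilt 15.015461828601676 yaw -0.1701008522569343 rms 0.0017025335770710246 c [0.59664299 0.00896216 0.12037835]
((0.5777390599250793, 0.15954475104808807), (0.6786597967147827, 0.2909921407699585), 89.62002563476562) [[0.4300000071525574, -0.17880000174045563], [0.7210000157356262, -0.18070000410079956], [0.7254999876022339, 0.49790000915527344], [0.4345000088214874, 0.4997999966144562]]
```

```bash
cat > m2.py <<'E'
from vis import *
import sys
t=np.radians(15)
R=np.array([[np.cos(t),0,-np.sin(t)],[0,1,0],[np.sin(t),0,np.cos(t)]])
O=np.array([.4525,0,.082])
xs=np.arange(-.04,.30,.001);ys=np.arange(-.2,.2,.001)
if __name__=="__main__":
  out=[]
  for n in ["scene","side"]:
    z=np.load(f"pics/{n}0.npz")
    im=rectify(n,z["p"],O,R,xs,ys); out.append(im)
    im4=rectify(n,z["p"],O,R,xs,ys,.004)
    Q=(cloud(n,z["d"])-O)@R
    on=(z["d"]>0)&(abs(Q[...,2])<.006)&(Q[...,0]>.02)&(Q[...,0]<.27)&(abs(Q[...,1])<.25)
    q=Q[on]; print(n,"board y at depth extents",[(round(np.percentile(q[(q[:,0]>a)&(q[:,0]<a+.04),1],.5),4),round(np.percentile(q[(q[:,0]>a)&(q[:,0]<a+.04),1],99.5),4)) for a in (.02,.1,.2)], "x top",np.percentile(Q[(z["d"]>0)&(abs(Q[...,2])<.006)&(abs(Q[...,1])<.1)][:,0],[.5,99.5]))
    hs=cv2.cvtColor(im4,cv2.COLOR_RGB2HSV)
    m=((hs[...,1]<70)&(hs[...,2]>120)).astype(np.uint8); m[:60]=0;m[310:]=0;m[:,:15]=0;m[:,385:]=0
    m=cv2.morphologyEx(m,cv2.MORPH_CLOSE,np.ones((15,15)))
    cs=max(cv2.findContours(m,cv2.RETR_EXTERNAL,cv2.CHAIN_APPROX_NONE)[0],key=cv2.contourArea)
    (cx,cy),wh,a=cv2.minAreaRect(cs)
    b=cv2.boxPoints(((cx,cy),wh,a)); f=lambda c,r:(xs[::-1][0]-r*.001, ys[::-1][0]-c*.001)
    print(n,"panel board xy",np.round(f(cx,cy),4),"wh",wh,"ang",a,[np.round(f(*k),4).tolist() for k in b])
  cv2.imwrite("pics/rect0.png",np.hstack(out)[:,:,::-1])
E
python3 m2.py
```

```text
scene board y at depth extents [(np.float64(-0.1783), np.float64(0.1595)), (np.float64(-0.179), np.float64(0.1597)), (np.float64(-0.1797), np.float64(0.1595))] x top [-2.1930633   0.28082115]
scene panel board xy [0.0926 0.0083] wh (125.49736022949219, 182.49774169921875) ang 83.48019409179688 [[0.1446, 0.106], [0.1653, -0.0753], [0.0406, -0.0895], [0.0199, 0.0918]]
side board y at depth extents [(np.float64(-0.178), np.float64(0.1608)), (np.float64(-0.1785), np.float64(0.1606)), (np.float64(-0.1787), np.float64(0.1601))] x top [-0.33705517  1.29117818]
side panel board xy [0.0896 0.0114] wh (121.44549560546875, 183.34310913085938) ang 82.80076599121094 [[0.1383, 0.1099], [0.1613, -0.072], [0.0408, -0.0872], [0.0178, 0.0947]]
```

View pics/rect0.png

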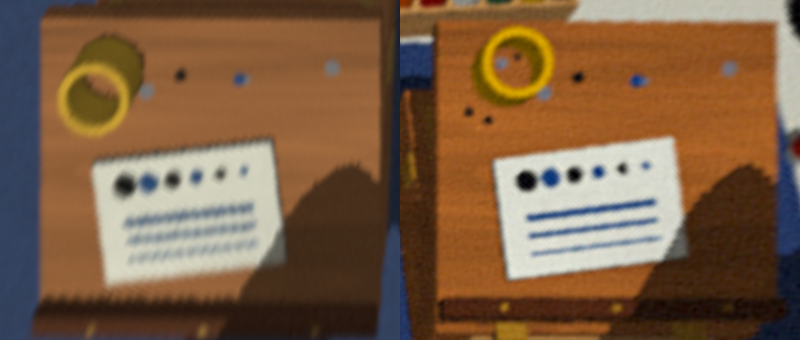

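The rectified crop confirms a white panel with blue lines and black and blue dots, 182 x 121 mm, so it is the middle size. It is askew about 7°, its left end is lower, and its nearest corner is about 19 mm from the ledge. The tape lies close to the upper-left, so I'll locate it from depth before I hover.

```bash
cat > rob.py <<'E'
from vis import *
from workcell import arm, viewer
t=np.radians(15); a=np.radians(-.2)
R=np.array([[np.cos(a),-np.sin(a),0],[np.sin(a),np.cos(a),0],[0,0,1]])@np.array([[np.cos(t),0,-np.sin(t)],[0,1,0],[np.sin(t),0,np.cos(t)]])
O=np.array([.4525,-.0085,.082])
xb,yb,nb=R.T
R1=np.c_[-xb,yb,-nb]       # fingers spread along the ledge
R2=np.c_[yb,xb,-nb]        # fingers spread up the slope (camera on +y)
W=lambda x,y,z:O+R@np.array([x,y,z])
tcp=lambda:R.T@(arm.read_tcp_pos()-O)
force=lambda:R.T@arm.read_wrist_force()
def creep(d,lim,step=.001,n=40,v=.03):
    """step along board direction d until the opposing force change exceeds lim"""
    d=np.array(d,float); f0=force(); k=0
    p=arm.read_tcp_pos()
    for k in range(1,n+1):
        arm.movel(p+R@d*step*k,v=v)
        f=force()-f0
        if -f@d>lim: break
    print("creep",k,tcp().round(4),"df",f.round(2)); return k<n
def measure(names=("scene","side"),save=None):
    xs=np.arange(-.04,.30,.001);ys=np.arange(-.2,.24,.001);out=[]
    for n in names:
        p,d=viewer.capture(n); im=rectify(n,p,O,R,xs,ys,.004); out.append(im)
        hs=cv2.cvtColor(im,cv2.COLOR_RGB2HSV)
        m=((hs[...,1]<70)&(hs[...,2]>110)).astype(np.uint8); m[:100]=0;m[310:]=0;m[:,425:]=0
        m=cv2.morphologyEx(m,cv2.MORPH_CLOSE,np.ones((15,15)))
        cs=max(cv2.findContours(m,cv2.RETR_EXTERNAL,cv2.CHAIN_APPROX_NONE)[0],key=cv2.contourArea)
        r=cv2.minAreaRect(cs);b=cv2.boxPoints(r)
        print(n,"panel c",np.round([xs[-1]-r[0][1]*.001,ys[-1]-r[0][0]*.001],4),"wh",np.round(r[1],1),"ang",round(r[2],2),
          [(round(xs[-1]-q[1]*.001,3),round(ys[-1]-q[0]*.001,3)) for q in b])
    if save: cv2.imwrite(save,np.hstack(out)[:,:,::-1][:,:800])
E
python3 - <<'E'
from rob import *
for n in ["scene","side"]:
    z=np.load(f"pics/{n}0.npz");Q=(cloud(n,z["d"])-O)@R
    h=cv2.cvtColor(z["p"],cv2.COLOR_RGB2HSV)
    m=(z["d"]>0)&(Q[...,2]>.02)&(Q[...,2]<.03)&(Q[...,0]>.15)&(Q[...,0]<.3)&(abs(Q[...,1])<.17)
    print(n,m.sum(),"tape",np.percentile(Q[m],[2,98],axis=0).round(3)[:,:2].tolist())
    m=(z["d"]>0)&(Q[...,2]>.001)&(Q[...,2]<.008)&(h[...,1]<60)&(Q[...,0]>.01)&(Q[...,0]<.18)&(abs(Q[...,1])<.15)
    print("panel h",np.median(Q[m][:,2]), "c",Q[m].mean(0).round(4))
for p,r in [((.185,-.002,.12),R1),((.185,-.002,-.013),R1),((.115,-.002,-.013),R1),((.065,-.11,-.013),R2),((.065,.02,-.013),R2),((.065,-.11,-.013),R2@np.diag([-1,-1,1]))]:
    q=arm.solve_ik(W(*p),r);print(p,None if q is None else np.round(q,2))
print(W(.185,-.002,.12))
arm.reach(np.array([.45,-.25,.34]),R1)
print(arm.read_t(),tcp(),force())
E
```

```text
scene 176 tape [[0.197, 0.068], [0.262, 0.133]]
panel h 0.004118075020742328 c [0.0957 0.0146 0.0041]
side 166 tape [[0.192, 0.07], [0.257, 0.135]]
panel h 0.0038929855990712295 c [0.0884 0.0242 0.0039]
(0.185, -0.002, 0.12) [ 0.37  0.07 -0.41  0.12 -0.85 -2.01]
(0.185, -0.002, -0.013) [ 0.34  0.25 -0.52  0.17 -0.55 -2.05]
(0.115, -0.002, -0.013) [ 0.39  0.17 -0.71  0.23 -0.45 -2.15]
(0.065, -0.11, -0.013) [ 0.18  0.14 -0.75  0.11 -0.42  2.86]
(0.065, 0.02, -0.013) [ 0.47  0.12 -0.86  0.33 -0.38  2.38]
(0.065, -0.11, -0.013) [ 0.18  0.14 -0.75  0.11 -0.42 -0.28]
[ 0.60013011 -0.01101534  0.24579262]
1.5917 [ 0.0651116  -0.24186635  0.24940175] [-0.15631292  0.56729203  0.16167533]
```

```bash
python3 - <<'E'
from rob import *
arm.reach(W(.185,-.002,.10),R1)
arm.movel(W(.185,-.002,.0),v=.1)
arm.pause(.3);print(arm.read_t(),tcp().round(4),force().round(2),arm.read_finger_gap())
creep([0,0,-1],1.5,.0007,30)
print(arm.read_t())
E
```

```text
4.2167 [ 0.1852 -0.0019  0.0004] [-0.27 -0.36  0.2 ] 0.9982379021935268
creep 19 [ 0.1854 -0.0019 -0.0125] df [-2.1   1.33  5.49]
8.9667
```

```bash
python3 - <<'E'
from rob import *
z=-.0108
arm.movel(W(.185,-.002,z),v=.03); arm.pause(.2); f0=force()
for x in (.17,.155,.145,.138):
    arm.movel(W(x,-.002,z),v=.03); print(x,tcp().round(4),(force()-f0).round(2))
creep([-1,0,0],3,.0007,22)
print(arm.read_t()); measure(save="pics/m3.png")
E
```

```text
0.17 [ 0.1701 -0.0019 -0.0107] [ 1.24 -0.14 -0.94]
0.155 [ 0.1549 -0.002  -0.0108] [-0.15  0.77 -1.06]
0.145 [ 0.1447 -0.002  -0.0108] [ 1.33 -0.31 -1.31]
0.138 [ 0.1377 -0.002  -0.0108] [ 1.13  0.14 -0.91]
creep 16 [ 0.1275 -0.0018 -0.0104] df [4.27 0.   0.3 ]
15.5833
scene panel c [ 0.066 -0.018] wh [116.  98.] ang 90.0 [(np.float64(0.124), np.float64(0.031)), (np.float64(0.124), np.float64(-0.067)), (np.float64(0.008), np.float64(-0.067)), (np.float64(0.008), np.float64(0.031))]
side panel c [ 0.0447 -0.0151] wh [109.1  42.3] ang 20.71 [(np.float64(0.044), np.float64(0.043)), (np.float64(0.084), np.float64(0.028)), (np.float64(0.045), np.float64(-0.074)), (np.float64(0.006), np.float64(-0.059))]
```

View pics/m3.png

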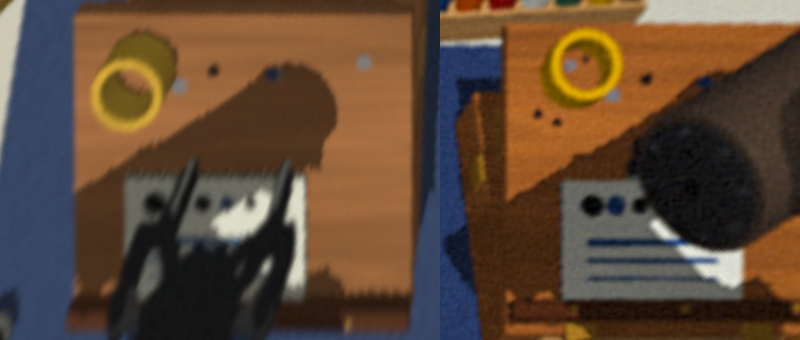

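The panel is square on the ledge with its lower edge at rows ~298. It spans y of about -0.066 to +0.116. Next I push along the ledge with both open fingertips on its right edge.

```bash
python3 - <<'E'
from rob import *
arm.movel(W(.145,-.002,-.0105),v=.06)
arm.movel(W(.145,-.002,.06),v=.15)
Rp=R2@np.diag([-1,-1,1]); x=.067; y=-.105
arm.reach(W(x,y,.06),Rp)
arm.movel(W(x,y,-.007),v=.08); arm.pause(.2)
creep([0,0,-1],1.5,.0007,14)
z=tcp()[2]+.0018
arm.movel(W(x,y,z),v=.03); arm.pause(.2); f0=force(); print(arm.read_t(),z)
for y in (-.085,-.07,-.04,-.01,.005):
    arm.movel(W(x,y,z),v=.035); print(y,tcp().round(4),(force()-f0).round(2))
print(arm.read_t()); measure(save="pics/m4.png")
E
```

```text
creep 9 [ 0.0675 -0.1049 -0.0126] df [-1.31  2.56  4.27]
22.2333 -0.010795033141818507
-0.085 [ 0.067  -0.0848 -0.0108] [ 0.88 -0.97 -0.7 ]
-0.07 [ 0.067  -0.0698 -0.0108] [ 0.11 -1.   -1.03]
-0.04 [ 0.0671 -0.0399 -0.0108] [ 0.06 -0.1   0.14]
-0.01 [ 0.067  -0.0099 -0.0108] [ 0.11 -0.95 -0.24]
0.005 [ 0.067   0.0053 -0.0108] [-0.12 -0.04 -0.42]
26.125
scene panel c [0.06   0.1165] wh [167. 130.] ang 0.0 [(np.float64(-0.005), np.float64(0.2)), (np.float64(0.125), np.float64(0.2)), (np.float64(0.125), np.float64(0.033)), (np.float64(-0.005), np.float64(0.033))]
side panel c [0.0585 0.116 ] wh [168. 123.] ang 0.0 [(np.float64(-0.003), np.float64(0.2)), (np.float64(0.12), np.float64(0.2)), (np.float64(0.12), np.float64(0.032)), (np.float64(-0.003), np.float64(0.032))]
```

View pics/m4.png

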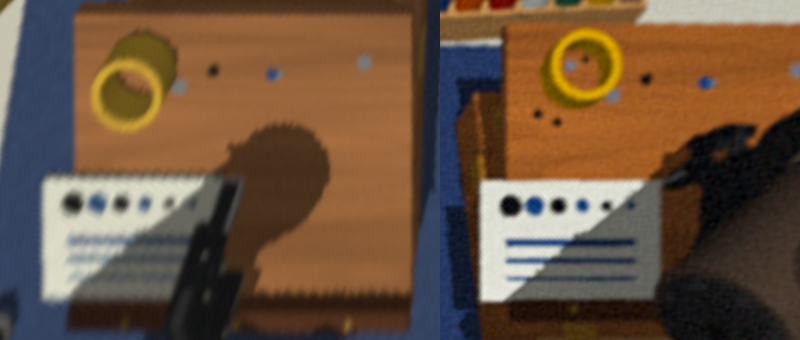

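The panel now overhangs about 29 mm on the left: panel edge at y ≈ 0.1985, board edge at ≈ 0.169–0.170. Pushing 11 mm more, then retreating and checking.

```bash
sed -i 's/ys=np.arange(-.2,.24,.001)/ys=np.arange(-.15,.25,.001)/' rob.py; python3 - <<'E'
from rob import *
x=.067;z=-.0108
arm.movel(W(x,.016,z),v=.03); arm.pause(.2)
arm.movel(W(x,-.02,z),v=.08); arm.movel(W(x,-.03,.08),v=.15)
arm.reach(np.array([.45,-.30,.33]),R2@np.diag([-1,-1,1]))
print(arm.read_t()); measure(save="pics/m5.png")
from vis import *
for n in ("scene","side"):   # panel and board edges from depth
    p,d=viewer.capture(n);Q=(cloud(n,d)-O)@R;h=cv2.cvtColor(p,cv2.COLOR_RGB2HSV)
    ok=(d>0)&(abs(Q[...,2]-.002)<.006)
    w=ok&(h[...,1]<70)&(Q[...,0]>.02)&(Q[...,0]<.1)&(Q[...,1]>-.02)&(Q[...,1]<.25)
    b=ok&(h[...,1]>110)&(h[...,0]<20)&(Q[...,0]>.14)&(Q[...,0]<.19)&(abs(Q[...,1])<.2)
    print(n,"panel y",np.percentile(Q[w][:,1],[.5,99.5]).round(4),"board y",np.percentile(Q[b][:,1],[.5,99.5]).round(4))
E
```

```text
29.475
scene panel c [0.0607 0.1182] wh [129.7 185.8] ang 89.27 [(np.float64(0.124), np.float64(0.212)), (np.float64(0.127), np.float64(0.026)), (np.float64(-0.003), np.float64(0.024)), (np.float64(-0.005), np.float64(0.21))]
side panel c [0.0585 0.1205] wh [123. 181.] ang 90.0 [(np.float64(0.12), np.float64(0.211)), (np.float64(0.12), np.float64(0.03)), (np.float64(-0.003), np.float64(0.03)), (np.float64(-0.003), np.float64(0.211))]
scene panel y [0.0281 0.208 ] board y [-0.1698  0.1638]
side panel y [0.0304 0.2084] board y [-0.1657  0.1695]
```

View pics/m5.png

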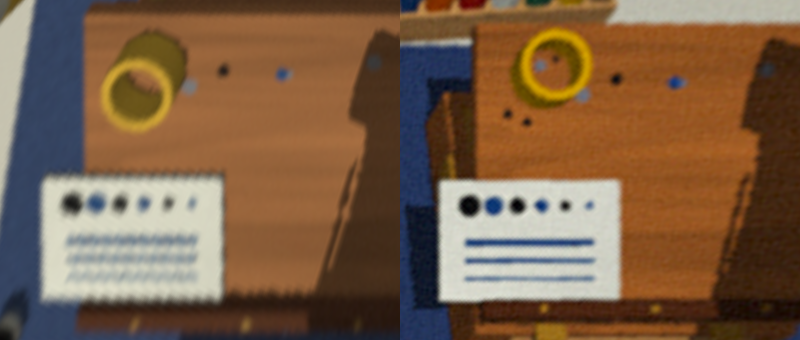

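```bash
python3 - <<'E'
from rob import *
# sub-pixel lower/upper edge of the panel versus board y (side camera, 0.25 mm grid)
xs=np.arange(-.02,.14,.00025);p,d=viewer.capture("side")
for h in (.004,):
    ys=np.arange(.04,.205,.001)
    g=rectify("side",p,O,R,xs,ys,h).astype(float)[...,2]
    g=cv2.GaussianBlur(g,(9,9),0)[::-1,::-1]; dg=np.diff(g,axis=0)
    for nm,s,lo,hi in (("lower",1,-.012,.015),("upper",-1,.108,.135)):
        k=(xs[:-1]>lo)&(xs[:-1]<hi); w=np.clip(s*dg[k],0,None)**2
        e=(w*xs[:-1][k][:,None]).sum(0)/w.sum(0)
        for a,b in ((.04,.2),(.04,.16)):
            q=(ys>a)&(ys<b);c=np.polyfit(ys[q],e[q],1);print(nm,a,b,"mean x",e[q].mean().round(4),"slope deg",np.degrees(c[0]).round(2))
E
```

```text
lower 0.04 0.2 mean x -0.0009 slope deg -0.74
lower 0.04 0.16 mean x -0.0005 slope deg -0.04
upper 0.04 0.2 mean x 0.1192 slope deg -0.01
upper 0.04 0.16 mean x 0.1192 slope deg -0.06
```

```bash
python3 -c "
from workcell import hand_in
print(hand_in())"
```

```text
the job is handed in; nothing more can be done
None
```

The panel sits square on the ledge (within about 0.1°, seen by camera) and overhangs the rack side (left) by about 40 mm; it was pushed by fingertips only and handed in at about 30 s of the 64 s.

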